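# Slide a coin carrier home under the spring clips of its holder

### The arm

A 6-joint arm with a two-finger parallel gripper is mounted at the origin on the work surface. World frame = base frame: x ahead of the robot, y to its left, z up, the work surface at z = 0. Lengths are in m, angles in rad, forces in N, time in s.
With the tool pointing down it reaches from about 0.3 to 0.85 m from the base axis. Payload 4.2 kg.
Tool frame: the origin (TCP) lies between the finger pads; the fingertips stand robot.tips_ahead ahead of it and the grasp point (between the pads) lies 8 mm behind it (robot.tips_ahead is the distance from the TCP to the fingertips, in m); z points along the fingers, y is the line along which they close (so a half turn about z gives the same grasp; the last joint's range is limited). The gripper opens to 91 mm and grips with 3 to 60 N. Pads are 32 mm wide; open, the fingers measure 118 mm over their backs; the gripper's body (76 mm by 178 mm) begins 60 mm behind the grasp point.
Start: joints at [-1.313, 0.32, 1.565, -0, 1.257, -0.02], TCP at [0.158, -0.553, 0.225] pointing down, gripper open.
Joint ranges: [-3.11, 3.11], [-0.84, 2.01], [0.21, 2.61], [-1.34, 4.49], [0.05, 2.63], [-2.56, 2.56]. Speed limits (rad/s): [2.57, 2.57, 3.14, 3.14, 3.14, 3.14].

### API

Orientations are given as [roll, pitch, yaw] about the fixed x, y, z axes, in that order (R = Rz(yaw) Ry(pitch) Rx(roll)).
In Python, from rig import robot gives the robot as it stands.
- The arm moves only by the tool carry_out, never from a script. Its argument "increments" is a list of rows, each a list of 3 entries, a list of its own where there are three numbers: the shift along the tool's x, y, z as a fraction of full scale, then the turn, a rotation vector about the tool's x, y, z as a fraction of full scale, then the finger opening in mm, from 0 to 91.2. In form: [[[dx, dy, dz], [ax, ay, az], hand], ...]. A call has 1 to 8 rows; each row shifts and turns the commanded pose from where the row before left it, along the tool's axes as they then stand; what a row does not reach is not made up. Full scale, the value 1, is 20 mm for a shift and 5 degrees for a turn. A row lasts 1/12 s, in which the tool goes at most 41.7 mm and 7.16 degrees, less where a joint would pass 70% of its speed; a pose out of reach is approached as far as the arm can. A call with a number of a shift or a turn outside -1 to 1 is refused whole. A call with a gripper value outside its range is refused whole. The fingers move at their own pace and stop on an object; "squeeze" is the grip in N (left out, the last holds). Time passes only in rows, so rows that do not move let the fingers close. It gives the time, the measured TCP pose, the force, the opening and the grip force at its end, in the units of the state.
- robot.get_obs(): the state, without advancing time (a new reading comes with each control period).
- robot.grab_frame(name): name is "side" or "top"; returns the picture (420x560x3 uint8, blue, green, red); there is no depth.
- robot.get_calibration(name): a dict with "fov_y" (degrees; the focal length in pixels is half the picture's height over the tangent of half this angle, whatever the lens; pixels are square), "cx", "cy" (the principal point, pixels), "rvec" (rotation vector, rad) and "tvec" (3), from world to camera coordinates, as OpenCV has them. Camera axes: x right, y down, z forward; pixel columns grow to the right and rows downward; lengths in m; the calibration is good to about 2 mm. A picture is of the moment at which its call begins. get_calibration takes no time and is no camera call.
- robot.finish_job(): hands the job in; it is judged then, once.
The state is a dict: "clock": time; "q": joint angles; "dq": joint speeds; "joint_torque": joint torques, N m; "eef_pos": TCP position; "ee_rot": TCP orientation; "force": force on the tool from outside, world axes, zero at the start; "torque": the same for the moment, N m; "opening": finger opening in m; "finger_force": force on a finger pad.
Only numpy, scipy, OpenCV 4.12 (cv2) and the standard library are available. Lean on these libraries where they do the work, as an engineer would, in place of code of your own. Each camera call takes 0.05 s, during which the arm holds its last target. There are 200 camera calls.

### The job

Two microscope slide holders lie on the bench; in one the coin carrier is already home, in the other it still lies loose at the front of its recess, not yet under the spring clips. Press the fingertips down hard on the ribbed grip pad of that loose carrier and, keeping the pressure on, slide it along the recess until it has passed under both clips and is fully home against the end wall, then let go. Do not touch the coin, do not lift the carrier, and leave the other carrier and the things around where they are.

Things in the scene. Friction and masses are not known exactly. Their poses are not given: they have to be found in the camera images.
- holder: Holder of the loose carrier: dark metal plate 150 x 84 x 12 mm, fixed. Origin: centre of its underside; x points along the recess to the clips, the way to slide. Recess in its top: x -65 to +35 mm, 52 mm wide about y = 0, floor 6 mm and walls 12 mm above the bench, so the carrier's top is flush with the walls and its edges cannot be pushed. Clip bar and screws at x 58 to 72 mm, up to 24 mm high.
- holder_stop (a point): Middle of the recess's end wall, the stop: 35 mm ahead of the holder's origin, 12 mm above the bench (top edge of the wall). The carrier is home when its leading edge touches this wall.
- carrier: Loose carrier: white plastic plate 76 x 50 x 6 mm, about 36 g, slippery below (friction 0.2). Origin: centre of its underside; x along its length to the leading end. It starts 1 to 4 mm from the front wall (origin at holder x -26 to -23 mm), 20 to 23 mm short of home (origin at holder x = -3 mm). Its rear half, x -36 to -2 mm, is a flat grey ribbed rubber pad, 46 mm wide, friction 1.
- carrier_pad (a point): A good place to press: on the loose carrier's top face, on the grip pad, on its centre line, 24 mm behind its origin (14 mm from its rear edge); 12 mm above the bench.
- coin: Old brown coin, 20 mm in diameter, seated in the loose carrier and standing 2 mm out of its top; its axis is 11 mm ahead of the carrier's origin towards the clips, 35 mm ahead of carrier_pad. Not to be touched.
- clip_left (a joint): Left leaf-spring clip (holder y = +17 mm): steel strip 9 mm wide, 40 mm long, hinged at the clip bar, its upturned tip towards the carrier. Rad raised: 0 at rest, its nose (holder x = 24 mm) 3 mm above the recess floor; about 0.075 riding on the carrier, pressing with 2.5 N. The carrier edge lifts it: both clips together resist with about 8 N then, 1 N of drag after, so press with some 12 to 20 N.
- clip_right (a joint): Right leaf-spring clip of the same holder (holder y = -17 mm), otherwise like clip_left.
- holder2: The other holder, identical, also fixed, whose carrier is already home. Origin and axes as for holder.
- carrier2: The other carrier, identical, with its own coin, already home under the clips of holder2. Leave it there.
- jar: Glass jar with a black lid, 62 mm in diameter, 85 mm high, beyond the holders. Origin at the centre of its underside. Leave alone.
- pot: Small open white plastic pot, 68 mm in diameter, 45 mm high, to one side. Origin at the centre of its underside. Leave alone.
- dropper: Small amber bottle with black cap, 38 mm in diameter, 90 mm high, to one side. Origin at the centre of its underside. Leave alone.
- brush: Small wooden cleaning brush lying flat, about 155 mm long, 14 mm wide, 22 mm high, to one side. Origin on its underside near the middle. Leave alone.
Not all that is in view belongs to the job. What is shaped like the carrier but green or orange is not meant. Leave any purple look-alike of the holder alone.

How it is judged:
By the outcome, as a careful person would: the job done as asked, in the order asked, and still so for the second after the job is handed in, with the robot touching nothing.
It also fails if it takes over 38 s, if anything falls off the work surface, if the arm or the gripper's body presses on something with over 40 N, if the wrist force passes 120 N, or if a joint passes its speed limit or range.

## Working session

There is one attempt and no reset: what is moved stays moved. The work goes in short steps, Python scripts to look and compute and a tool call to move; the robot and the scene stay as the last step left them, time stands still between calls to the robot, and variables do not carry over. Pictures are saved under pics/ and viewed, at most 10 in all, crops included, and the job is handed in when it is done.

Besides the shell and the picture viewer there is one more tool, called after "Emit:" in YAML: its name, and indented under it one key for each argument. carry_out: Moves the arm, as the interface text tells. Its arguments: {"type":"object","properties":{"increments":{"type":"array"},"squeeze":{"type":"number"}},"required":["increments"]}

```bash
mkdir -p pics; ls; python3 - <<'E'
from rig import robot
import cv2
print(robot.tips_ahead, robot.get_obs())
for n in("top","side"):
    cv2.imwrite(f"pics/{n}0.png",robot.grab_frame(n)); print(robot.get_calibration(n))
E
```

```text
pics
0.011 {'clock': 0.0, 'q': array([-1.31304670e+00,  3.20305289e-01,  1.56566875e+00, -2.53098126e-05,
        1.25739494e+00, -1.99724252e-02]), 'dq': array([-0.00102339, -0.00090666,  0.00017621, -0.00093899,  0.00018962,
       -0.00046415]), 'joint_torque': array([ 2.46539734e-03, -4.12453473e+01, -2.31972456e+01,  7.31600309e-02,
        4.57577000e-02, -1.44909723e-04]), 'eef_pos': array([ 0.15753078, -0.55249856,  0.22411657]), 'ee_rot': array([-3.13981620e+00, -1.14168618e-05,  2.77729868e-01]), 'force': array([ 0.26956703, -0.20405806,  0.03581075]), 'torque': array([ 0.02930537,  0.01200567, -0.00492946]), 'finger_force': 0.0, 'opening': 0.0912469148287097}
{'fov_y': 48.29304729748951, 'cx': 283.7143194828833, 'cy': 207.284385469071, 'rvec': array([ 2.17156141, -2.10457963,  0.2161481 ]), 'tvec': array([0.01715217, 0.54315424, 1.46848706])}
{'fov_y': 43.093643516255035, 'cx': 281.41387521687625, 'cy': 213.66431521293478, 'rvec': array([ 0.74928767, -2.59577296,  1.09072065]), 'tvec': array([0.47060998, 0.19017097, 1.45856029])}
```

View pics/top0.png

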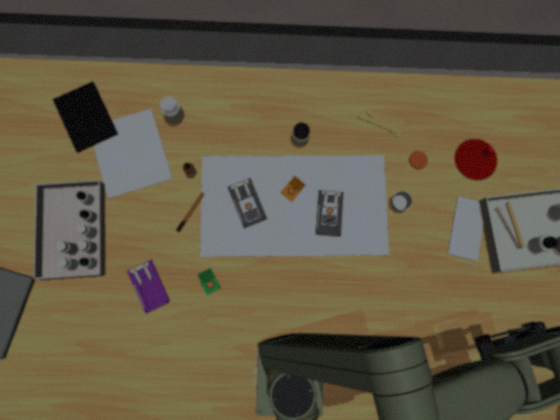

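View pics/side0.png

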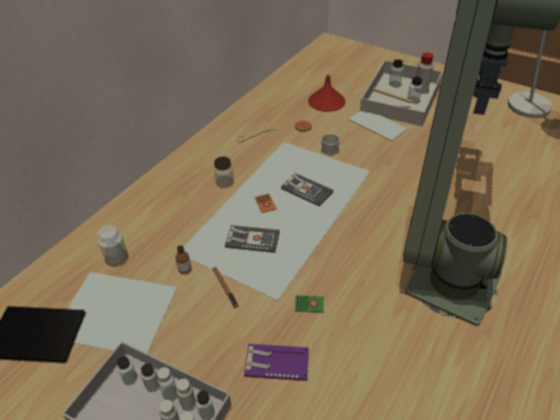

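The two dark holders are at about (246,202) and (330,212) in the top view. The purple look-alike is at (148,286), with the green and orange decoys at (208,281) and (292,188). I'll enlarge both dark holders to see which carrier is loose.

```bash
python3 - <<'E'
import cv2,numpy as np
t=cv2.imread("pics/top0.png");s=cv2.imread("pics/side0.png")
a=cv2.resize(t[165:245,220:355],None,fx=5.5,fy=5.5,interpolation=cv2.INTER_CUBIC)
cv2.imwrite("pics/c1.png",cv2.convertScaleAbs(a,alpha=1.6))
E
```

```text
(no output)
```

View pics/c1.png

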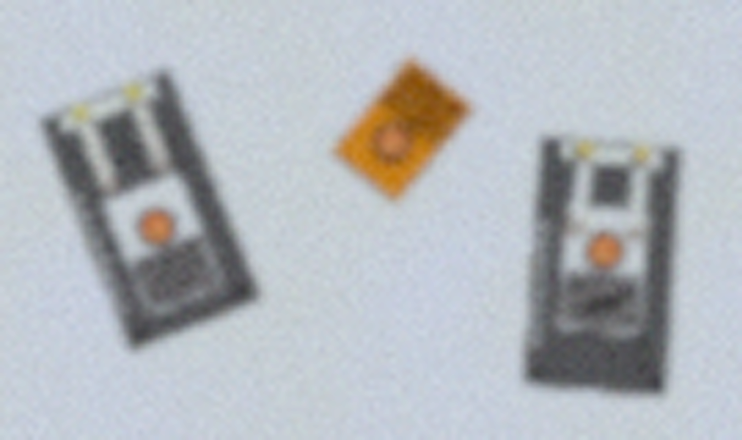

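The left holder (top px ~246,202) has its carrier at the front end: its leading edge only just meets the clip tips, and the empty gap lies ahead of it. That is the loose one. In the right holder the carrier sits under the clips with the gap behind it, so it is home. Next I'll measure the left holder and its coin.

```bash
cat > h.py <<'E'
import cv2,numpy as np
from rig import robot
def cam(n):
    c=robot.get_calibration(n); f=210/np.tan(np.radians(c["fov_y"]/2))
    return np.array([[f,0,c["cx"]],[0,f,c["cy"]],[0,0,1.]]),cv2.Rodrigues(c["rvec"])[0],c["tvec"]
def ray(n,px,z):
    K,R,t=cam(n); px=np.atleast_2d(px).astype(float)
    d=(R.T@np.linalg.inv(K)@np.c_[px,np.ones(len(px))].T).T; o=-R.T@t
    return o+d*((z-o[2])/d[:,2])[:,None]
def proj(n,p):
    K,R,t=cam(n); q=(K@(R@np.atleast_2d(p).T+t[:,None])).T; return q[:,:2]/q[:,2:]
def measure(n,im,roi):
    x0,y0,x1,y1=roi; c=im[y0:y1,x0:x1]; hsv=cv2.cvtColor(c,cv2.COLOR_BGR2HSV).astype(int); g=cv2.cvtColor(c,cv2.COLOR_BGR2GRAY)
    th,m=cv2.threshold(cv2.GaussianBlur(g,(3,3),0),0,255,cv2.THRESH_BINARY_INV+cv2.THRESH_OTSU)
    k=max(cv2.findContours(m,cv2.RETR_EXTERNAL,cv2.CHAIN_APPROX_NONE)[0],key=cv2.contourArea)
    hull=cv2.convexHull(k)[:,0]+[x0,y0]
    w=ray(n,hull,.012)[:,:2]; r=cv2.minAreaRect((w*1e3).astype(np.float32))
    o=((hsv[...,1]>90)&(hsv[...,0]<18)&(hsv[...,2]>60)).astype(np.uint8)
    N,l,st,ce=cv2.connectedComponentsWithStats(o)
    i=1+st[1:,4].argmax() if N>1 else 0
    px=ce[i]+[x0,y0]
    print(n,"rect mm",r,"coin px",px,st[i,4],ray(n,px,.014)[0])
E
python3 - <<'E'
from h import *
measure("top",cv2.imread("pics/top0.png"),(222,172,272,232))
measure("side",cv2.imread("pics/side0.png"),(215,215,290,262))
E
```

```text
top rect mm ((560.1113891601562, 156.00942993164062), (151.3970184326172, 84.38573455810547), 24.0513973236084) coin px [248. 206.] 21 [0.54888852 0.15167124 0.014     ]
side rect mm ((557.1847534179688, 161.93844604492188), (152.52264404296875, 95.14673614501953), 24.131591796875) coin px [256.5 237.5] 20 [0.5468553 0.1540429 0.014    ]
```

```bash
cat >> h.py <<'E'
from scipy.spatial.transform import Rotation as Ro
from scipy.optimize import least_squares
def sim(p,R,rows):
    for d,a in rows:
        p=p+R.apply(np.array(d)*.02); R=R*Ro.from_rotvec(np.array(a)*np.radians(5))
    return p,R
def now():
    o=robot.get_obs(); return o["eef_pos"],Ro.from_euler("xyz",o["ee_rot"]),o
def plan(N,tp,yaw):
    p,R,o=now(); T=Ro.from_euler("xyz",[np.pi,0,yaw])
    def f(v):
        P,Q=sim(p,R,[(v[:3],v[3:])]*N); return np.r_[(P-tp)*10,(Q.inv()*T).as_rotvec()]
    s=least_squares(f,[.9,0,0,0,0,-.4]); print("row",s.x.round(3),"cost",s.cost)
    print("pos",p.round(4),"rpy",o["ee_rot"].round(4),"F",o["force"].round(2),"t",o["clock"],"open",o["opening"])
E
python3 - <<'E'
from h import *
plan(48,np.array([.518,.138,.12]),np.radians(114.05))
for px in [(189,175),(303,140)]: print(ray("top",px,0.02))
E
```

```text
row [ 0.919  0.025  0.109 -0.    -0.    -0.409] cost 1.5854258039985753e-30
pos [ 0.1576 -0.5526  0.2242] rpy [-3.1401 -0.      0.2778] F [0.02 0.11 0.54] t 0.1 open 0.09129610641409656
[[0.64582989 0.35140141 0.02      ]]
[[ 0.78137931 -0.025074    0.02      ]]
```

Emit:
carry_out:
  increments:
    - [[0.92, 0.02, 0], [0, 0, -0.41], 0]
    - [[0.92, 0.02, 0], [0, 0, -0.41], 0]
    - [[0.92, 0.02, 0], [0, 0, -0.41], 0]
    - [[0.92, 0.02, 0], [0, 0, -0.41], 0]
    - [[0.92, 0.02, 0], [0, 0, -0.41], 0]
    - [[0.92, 0.02, 0], [0, 0, -0.41], 0]
    - [[0.92, 0.02, 0], [0, 0, -0.41], 0]
    - [[0.92, 0.02, 0], [0, 0, -0.41], 0]
  squeeze: 10

```text
clock: 0.77
eef_pos: [0.2946, -0.4977, 0.2244]
ee_rot: [-3.141, -0.0, 0.566]
force: [0.2, -0.2, -0.3]
opening: 0.0408
finger_force: 0.0
```

Emit:
carry_out:
  increments:
    - [[0.92, 0.02, 0], [0, 0, -0.41], 0]
    - [[0.92, 0.02, 0], [0, 0, -0.41], 0]
    - [[0.92, 0.02, 0], [0, 0, -0.41], 0]
    - [[0.92, 0.02, 0], [0, 0, -0.41], 0]
    - [[0.92, 0.02, 0], [0, 0, -0.41], 0]
    - [[0.92, 0.02, 0], [0, 0, -0.41], 0]
    - [[0.92, 0.02, 0], [0, 0, -0.41], 0]
    - [[0.92, 0.02, 0], [0, 0, -0.41], 0]

```text
clock: 1.43
eef_pos: [0.4096, -0.4068, 0.2244]
ee_rot: [-3.141, -0.0, 0.852]
force: [-0.6, 0.5, -0.3]
opening: 0.0007
finger_force: 0.0
```

Emit:
carry_out:
  increments:
    - [[0.92, 0.02, 0], [0, 0, -0.41], 0]
    - [[0.92, 0.02, 0], [0, 0, -0.41], 0]
    - [[0.92, 0.02, 0], [0, 0, -0.41], 0]
    - [[0.92, 0.02, 0], [0, 0, -0.41], 0]
    - [[0.92, 0.02, 0], [0, 0, -0.41], 0]
    - [[0.92, 0.02, 0], [0, 0, -0.41], 0]
    - [[0.92, 0.02, 0], [0, 0, -0.41], 0]
    - [[0.92, 0.02, 0], [0, 0, -0.41], 0]

```text
clock: 2.1
eef_pos: [0.4943, -0.2869, 0.2244]
ee_rot: [-3.141, -0.0, 1.138]
force: [-0.2, -0.3, -0.5]
opening: 0.0003
finger_force: 0.0
```

Emit:
carry_out:
  increments:
    - [[0.92, 0.02, 0], [0, 0, -0.41], 0]
    - [[0.92, 0.02, 0], [0, 0, -0.41], 0]
    - [[0.92, 0.02, 0], [0, 0, -0.41], 0]
    - [[0.92, 0.02, 0], [0, 0, -0.41], 0]
    - [[0.92, 0.02, 0], [0, 0, -0.41], 0]
    - [[0.92, 0.02, 0], [0, 0, -0.41], 0]
    - [[0.92, 0.02, 0], [0, 0, -0.41], 0]
    - [[0.92, 0.02, 0], [0, 0, -0.41], 0]

```text
clock: 2.77
eef_pos: [0.5417, -0.1481, 0.2244]
ee_rot: [-3.141, -0.0, 1.425]
force: [0.6, 0.1, 0.6]
opening: 0.0004
finger_force: 0.0
```

```bash
python3 - <<'E'
from h import *
plan(16,np.array([.518,.138,.12]),np.radians(114.05))
E
```

```text
row [ 0.909  0.033  0.326 -0.001 -0.    -0.405] cost 1.8517788226827612e-22
pos [ 0.5417 -0.1481  0.2244] rpy [-3.1407e+00 -1.0000e-04  1.4245e+00] F [0.61 0.07 0.55] t 2.7667 open 0.0003955341816225318
```

```bash
python3 - <<'E'
from h import *
for n,roi in(("top",(222,172,272,232)),("side",(215,215,290,262))):
    im=np.mean([robot.grab_frame(n).astype(float) for _ in range(8)],0).astype(np.uint8)
    cv2.imwrite(f"pics/{n}1.png",im); measure(n,im,roi)
E
```

```text
top rect mm ((560.4478759765625, 156.15960693359375), (152.1339569091797, 84.38573455810547), 24.0513973236084) coin px [248. 206.] 21 [0.54888852 0.15167124 0.014     ]
side rect mm ((557.1979370117188, 161.95889282226562), (152.53619384765625, 95.02952575683594), 24.192949295043945) coin px [256.5 237.5] 20 [0.5468553 0.1540429 0.014    ]
```

Emit:
carry_out:
  increments:
    - [[0.91, 0.03, 0.2], [0, 0, -0.4], 0]
    - [[0.91, 0.03, 0.2], [0, 0, -0.4], 0]
    - [[0.91, 0.03, 0.2], [0, 0, -0.4], 0]
    - [[0.91, 0.03, 0.2], [0, 0, -0.4], 0]
    - [[0.91, 0.03, 0.2], [0, 0, -0.41], 0]
    - [[0.91, 0.03, 0.2], [0, 0, -0.41], 0]
    - [[0.91, 0.03, 0.2], [0, 0, -0.41], 0]
    - [[0.91, 0.03, 0.2], [0, 0, -0.41], 0]

```text
clock: 4.23
eef_pos: [0.5502, -0.0032, 0.1928]
ee_rot: [3.141, 0.0, 1.707]
force: [-1.6, 0.5, 0.4]
opening: 0.0003
finger_force: 0.0
```

Emit:
carry_out:
  increments:
    - [[0.91, 0.03, 0.3], [0, 0, -0.4], 0]
    - [[0.91, 0.03, 0.3], [0, 0, -0.4], 0]
    - [[0.91, 0.03, 0.3], [0, 0, -0.4], 0]
    - [[0.91, 0.03, 0.3], [0, 0, -0.4], 0]
    - [[0.91, 0.03, 0.3], [0, 0, -0.41], 0]
    - [[0.91, 0.03, 0.3], [0, 0, -0.41], 0]
    - [[0.91, 0.03, 0.3], [0, 0, -0.41], 0]
    - [[0.91, 0.03, 0.3], [0, 0, -0.41], 0]

```text
clock: 4.9
eef_pos: [0.5177, 0.1384, 0.1447]
ee_rot: [3.141, 0.0, 1.99]
force: [0.2, 0.1, 0.2]
opening: 0.0006
finger_force: 0.0
```

Emit:
carry_out:
  increments:
    - [[0, 0, 1], [0, 0, 0], 0]
    - [[0, 0, 1], [0, 0, 0], 0]
    - [[0, 0, 1], [0, 0, 0], 0]
    - [[0, 0, 1], [0, 0, 0], 0]
    - [[0, 0, 1], [0, 0, 0], 0]
    - [[0, 0, 0.4], [0, 0, 0], 0]
    - [[0, 0, 0], [0, 0, 0], 0]

```text
clock: 5.48
eef_pos: [0.5165, 0.1372, 0.0352]
ee_rot: [-3.137, -0.001, 1.988]
force: [0.2, -0.4, 0.1]
opening: 0.0007
finger_force: 0.0
```

```bash
python3 - <<'E'
from h import *
p,R,o=now(); print(p,o["ee_rot"],o["force"])
im=robot.grab_frame("side"); c=cv2.resize(im[190:280,190:310],None,fx=6,fy=6,interpolation=cv2.INTER_CUBIC)
cv2.imwrite("pics/c2.png",cv2.convertScaleAbs(c,alpha=1.6))
tip=p+R.apply([0,0,.011]); print((proj("side",[tip,tip*[1,1,0]+[0,0,.012]])-[190,190])*6)
E
```

```text
[0.51650117 0.13715656 0.03519409] [-3.13741797e+00 -6.56059682e-04  1.98831483e+00] [ 0.19198432 -0.37074475  0.0722829 ]
[[468.86139407 273.2561619 ]
 [469.5728565  290.30388211]]
```

View pics/c2.png

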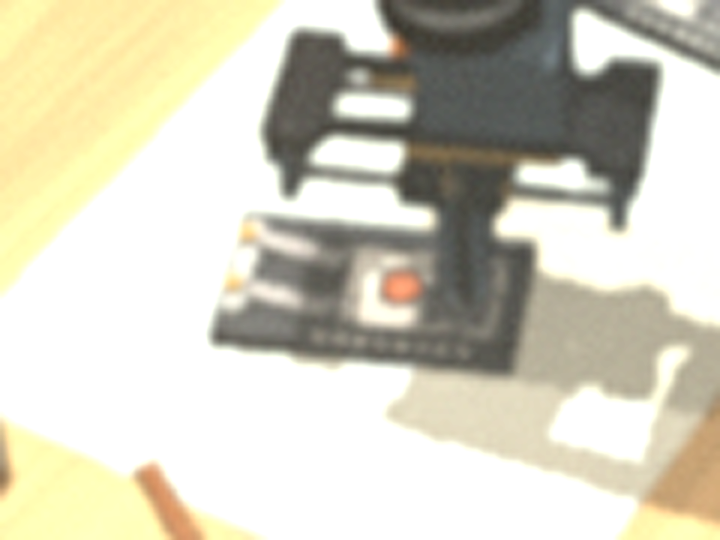

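The fingertips are over the grey pad (crop ~465,290), behind the coin (402,288) and well clear of it. Next I'll lower gently to contact.

Emit:
carry_out:
  increments:
    - [[0, 0.1, 0.3], [0, 0, 0], 0]
    - [[0, 0, 0.2], [0, 0, 0], 0]
    - [[0, 0, 0.05], [0, 0, 0], 0]
    - [[0, 0, 0], [0, 0, 0], 0]

```text
clock: 5.87
eef_pos: [0.5198, 0.1383, 0.0261]
ee_rot: [3.141, 0.0, 1.988]
force: [-1.1, 0.7, 0.1]
opening: 0.0002
finger_force: 0.0
```

Emit:
carry_out:
  increments:
    - [[0, 0, 0.05], [0, 0, 0], 0]
    - [[0, 0, 0], [0, 0, 0], 0]

```text
clock: 6.03
eef_pos: [0.5198, 0.1383, 0.0252]
ee_rot: [3.141, 0.0, 1.988]
force: [0.3, -0.0, -1.0]
opening: 0.0008
finger_force: 0.0
```

Emit:
carry_out:
  increments:
    - [[0, 0, 0.05], [0, 0, 0], 0]
    - [[0, 0, 0.05], [0, 0, 0], 0]
    - [[0, 0, 0], [0, 0, 0], 0]

```text
clock: 6.28
eef_pos: [0.5199, 0.1383, 0.0233]
ee_rot: [3.141, 0.0, 1.988]
force: [-0.8, -0.2, 2.9]
opening: 0.0006
finger_force: 1.5
```

Emit:
carry_out:
  increments:
    - [[0, 0, 0.025], [0, 0, 0], 0]
    - [[0, 0, 0], [0, 0, 0], 0]

```text
clock: 6.45
eef_pos: [0.5199, 0.1383, 0.0233]
ee_rot: [3.141, 0.0, 1.988]
force: [-1.0, 0.1, 7.1]
opening: 0.0005
finger_force: 3.5
```

Emit:
carry_out:
  increments:
    - [[0, 0, 0.03], [0, 0, 0], 0]
    - [[0, 0, 0.03], [0, 0, 0], 0]
    - [[0, 0, 0], [0, 0, 0], 0]

```text
clock: 6.7
eef_pos: [0.52, 0.1383, 0.0232]
ee_rot: [3.14, 0.0, 1.988]
force: [-2.5, -0.9, 14.5]
opening: 0.0005
finger_force: 7.6
```

Emit:
carry_out:
  increments:
    - [[0, 0.04, 0], [0, 0, 0], 0]
    - [[0, 0.04, 0], [0, 0, 0], 0]
    - [[0, 0.04, 0], [0, 0, 0], 0]
    - [[0, 0.04, 0], [0, 0, 0], 0]
    - [[0, 0, 0], [0, 0, 0], 0]

```text
clock: 7.12
eef_pos: [0.5233, 0.1396, 0.0233]
ee_rot: [3.14, 0.001, 1.988]
force: [-2.5, -0.7, 15.7]
opening: 0.0003
finger_force: 7.4
```

Emit:
carry_out:
  increments:
    - [[0, 0.04, 0.02], [0, 0, 0], 0]
    - [[0, 0.04, 0], [0, 0, 0], 0]
    - [[0, 0.04, 0], [0, 0, 0], 0]
    - [[0, 0.04, 0], [0, 0, 0], 0]
    - [[0, 0, 0], [0, 0, 0], 0]

```text
clock: 7.53
eef_pos: [0.5253, 0.1405, 0.0233]
ee_rot: [-3.141, 0.001, 1.989]
force: [-5.3, -2.1, 20.6]
opening: 0.0007
finger_force: 9.7
```

Emit:
carry_out:
  increments:
    - [[0, 0.04, 0], [0, 0, 0], 0]
    - [[0, 0.04, 0], [0, 0, 0], 0]
    - [[0, 0.04, 0], [0, 0, 0], 0]
    - [[0, 0.04, 0], [0, 0, 0], 0]
    - [[0, 0, 0], [0, 0, 0], 0]

```text
clock: 7.95
eef_pos: [0.5259, 0.1408, 0.0232]
ee_rot: [-3.136, 0.0, 1.989]
force: [-9.3, -4.2, 24.0]
opening: 0.0006
finger_force: 12.1
```

Emit:
carry_out:
  increments:
    - [[0, 0.04, 0], [0, 0, 0], 0]
    - [[0, 0.04, 0], [0, 0, 0], 0]
    - [[0, 0.04, 0], [0, 0, 0], 0]
    - [[0, 0.04, 0], [0, 0, 0], 0]
    - [[0, 0, 0], [0, 0, 0], 0]

```text
clock: 8.37
eef_pos: [0.5277, 0.1418, 0.0232]
ee_rot: [-3.134, -0.0, 1.989]
force: [-12.3, -5.8, 26.5]
opening: 0.0004
finger_force: 13.3
```

Emit:
carry_out:
  increments:
    - [[0, 0.04, -0.01], [0, 0, 0], 0]
    - [[0, 0.04, 0], [0, 0, 0], 0]
    - [[0, 0.04, 0], [0, 0, 0], 0]
    - [[0, 0, 0], [0, 0, 0], 0]

```text
clock: 8.7
eef_pos: [0.5281, 0.142, 0.0232]
ee_rot: [-3.129, -0.0, 1.989]
force: [-14.9, -7.6, 29.0]
opening: 0.0006
finger_force: 14.4
```

Emit:
carry_out:
  increments:
    - [[0, 0.04, -0.01], [0, 0, 0], 0]
    - [[0, 0.04, 0], [0, 0, 0], 0]
    - [[0, 0.04, 0], [0, 0, 0], 0]
    - [[0, 0, 0], [0, 0, 0], 0]

```text
clock: 9.03
eef_pos: [0.5283, 0.1422, 0.0232]
ee_rot: [-3.125, -0.001, 1.989]
force: [-17.6, -9.3, 31.3]
opening: 0.0007
finger_force: 15.6
```

```bash
python3 - <<'E'
from h import *
p,R,o=now(); print(p,o["ee_rot"],o["force"],o["torque"])
im=np.mean([robot.grab_frame("side").astype(float) for _ in range(4)],0).astype(np.uint8)
measure("side",im,(215,215,290,262))
c=cv2.resize(im[205:265,215:295],None,fx=9,fy=9,interpolation=cv2.INTER_CUBIC)
cv2.imwrite("pics/c3.png",cv2.convertScaleAbs(c,alpha=1.6))
E
```

```text
[0.52830075 0.14219341 0.02319658] [-3.12472718e+00 -5.73193029e-04  1.98933190e+00] [-17.61063162  -9.27326822  31.30240948] [-1.9279199   3.32785021  0.02053558]
side rect mm ((553.8132934570312, 138.26492309570312), (187.25900268554688, 159.92723083496094), 31.813751220703125) coin px [253.33333333 236.875     ] 24 [0.55624487 0.15689826 0.014     ]
```

View pics/c3.png

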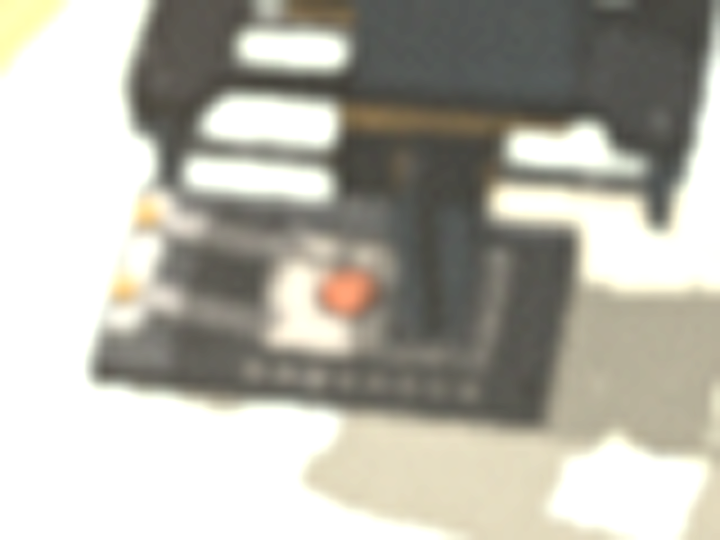

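The coin moved about 9.8 mm with the fingertips, so there is no slip. The leading edge is now at the clip noses. I'll keep pushing while easing the vertical force a little.

Emit:
carry_out:
  increments:
    - [[0, 0.04, -0.02], [0, 0, 0], 0]
    - [[0, 0.04, -0.02], [0, 0, 0], 0]
    - [[0, 0.04, -0.01], [0, 0, 0], 0]
    - [[0, 0, 0], [0, 0, 0], 0]

```text
clock: 9.57
eef_pos: [0.5364, 0.1457, 0.0233]
ee_rot: [-3.139, -0.0, 1.988]
force: [-5.0, -1.0, 10.7]
opening: 0.0003
finger_force: 5.5
```

The carrier went under the clips, with 18 mm travelled. I'll restore the pressure and push to the stop.

Emit:
carry_out:
  increments:
    - [[0, 0, 0.03], [0, 0, 0], 0]
    - [[0, 0.03, 0.02], [0, 0, 0], 0]
    - [[0, 0.03, 0], [0, 0, 0], 0]
    - [[0, 0.03, 0], [0, 0, 0], 0]
    - [[0, 0, 0], [0, 0, 0], 0]

```text
clock: 9.98
eef_pos: [0.5386, 0.1466, 0.0233]
ee_rot: [-3.14, 0.0, 1.989]
force: [-5.5, -1.6, 17.3]
opening: 0.0005
finger_force: 8.7
```

Emit:
carry_out:
  increments:
    - [[0, 0.04, 0], [0, 0, 0], 0]
    - [[0, 0.04, 0], [0, 0, 0], 0]
    - [[0, 0.04, 0], [0, 0, 0], 0]
    - [[0, 0, 0], [0, 0, 0], 0]

```text
clock: 10.32
eef_pos: [0.5391, 0.1469, 0.0232]
ee_rot: [-3.136, 0.0, 1.989]
force: [-9.0, -4.2, 20.8]
opening: 0.0002
finger_force: 10.4
```

Emit:
carry_out:
  increments:
    - [[0, 0.04, 0], [0, 0, 0], 0]
    - [[0, 0.04, 0], [0, 0, 0], 0]
    - [[0, 0, 0], [0, 0, 0], 0]

```text
clock: 10.57
eef_pos: [0.5392, 0.1469, 0.0232]
ee_rot: [-3.133, -0.0, 1.989]
force: [-11.8, -5.4, 24.1]
opening: 0.0003
finger_force: 11.8
```

Emit:
carry_out:
  increments:
    - [[0, 0.04, 0], [0, 0, 0], 0]
    - [[0, 0.04, 0], [0, 0, 0], 0]
    - [[0, 0, 0], [0, 0, 0], 0]

```text
clock: 10.82
eef_pos: [0.5393, 0.147, 0.0232]
ee_rot: [-3.129, -0.0, 1.989]
force: [-15.3, -7.0, 26.6]
opening: 0.0006
finger_force: 13.2
```

The carrier is firmly against the stop: the force rises and nothing moves. I'll unload the forward push, stopping short of zero, then lift straight up.

Emit:
carry_out:
  increments:
    - [[0, -0.08, 0], [0, 0, 0], 0]
    - [[0, -0.08, 0], [0, 0, 0], 0]
    - [[0, -0.04, 0], [0, 0, 0], 0]
    - [[0, 0, 0], [0, 0, 0], 0]

```text
clock: 11.15
eef_pos: [0.5392, 0.1469, 0.0233]
ee_rot: [-3.138, 0.0, 1.988]
force: [-7.6, -2.6, 18.8]
opening: 0.0006
finger_force: 9.4
```

Emit:
carry_out:
  increments:
    - [[0, -0.05, 0], [0, 0, 0], 0]
    - [[0, -0.02, 0], [0, 0, 0], 0]
    - [[0, 0, -0.05], [0, 0, 0], 0]
    - [[0, 0, -0.05], [0, 0, 0], 0]
    - [[0, 0, -0.1], [0, 0, 0], 0]
    - [[0, 0, -0.3], [0, 0, 0], 0]
    - [[0, 0, -1], [0, 0, 0], 0]
    - [[0, 0, -1], [0, 0, 0], 0]

```text
clock: 11.82
eef_pos: [0.5391, 0.147, 0.071]
ee_rot: [-3.139, -0.0, 1.988]
force: [-0.6, 0.2, 0.2]
opening: -0.0002
finger_force: 0.0
```

Emit:
carry_out:
  increments:
    - [[-0.7, -0.7, -1], [0, 0, 0], 0]
    - [[-1, -1, -1], [0, 0, 0], 0]
    - [[-1, -1, -1], [0, 0, 0], 0]
    - [[-1, -1, -0.7], [0, 0, 0], 0]
    - [[-1, -1, 0], [0, 0, 0], 0]
    - [[-1, -1, 0], [0, 0, 0], 0]
    - [[-1, -0.5, 0], [0, 0, 0], 0]
    - [[-1, -0.5, 0], [0, 0, 0], 0]

```text
clock: 12.48
eef_pos: [0.4791, -0.0491, 0.1457]
ee_rot: [3.141, 0.0, 1.988]
force: [-0.6, -0.1, 0.5]
opening: 0.0005
finger_force: 0.0
```

Emit:
carry_out:
  increments:
    - [[-1, 0, 0], [0, 0, 0], 0]
    - [[-1, 0, 0], [0, 0, 0], 0]
    - [[-1, 0, 0], [0, 0, 0], 0]
    - [[-1, 0, 0], [0, 0, 0], 0]
    - [[0, 0, 0], [0, 0, 0], 0]

```text
clock: 12.9
eef_pos: [0.5139, -0.1239, 0.1455]
ee_rot: [3.14, 0.003, 1.986]
force: [-0.3, -0.1, -0.2]
opening: 0.0005
finger_force: 0.0
```

```bash
python3 - <<'E'
from h import *
f=[]
for n,roi in(("top",(222,172,272,232)),("side",(215,215,290,262))):
    im=np.mean([robot.grab_frame(n).astype(float) for _ in range(4)],0).astype(np.uint8)
    measure(n,im,roi); x0,y0,x1,y1=roi
    f.append(cv2.resize(im[y0-5:y1+5,x0-5:x1+5],(390,450 if n=="top" else 330),interpolation=cv2.INTER_CUBIC))
f[1]=cv2.copyMakeBorder(f[1],0,120,0,0,cv2.BORDER_CONSTANT)
cv2.imwrite("pics/c4.png",cv2.convertScaleAbs(np.hstack(f),alpha=1.5))
E
```

```text
top rect mm ((560.1114501953125, 156.00946044921875), (151.39703369140625, 84.3857421875), 24.0513973236084) coin px [245.76190476 199.95238095] 21 [0.56899913 0.15993945 0.014     ]
side rect mm ((557.1043701171875, 161.96453857421875), (152.47994995117188, 94.87364959716797), 23.9432430267334) coin px [249.38095238 236.57142857] 21 [0.56688595 0.16206209 0.014     ]
```

View pics/c4.png

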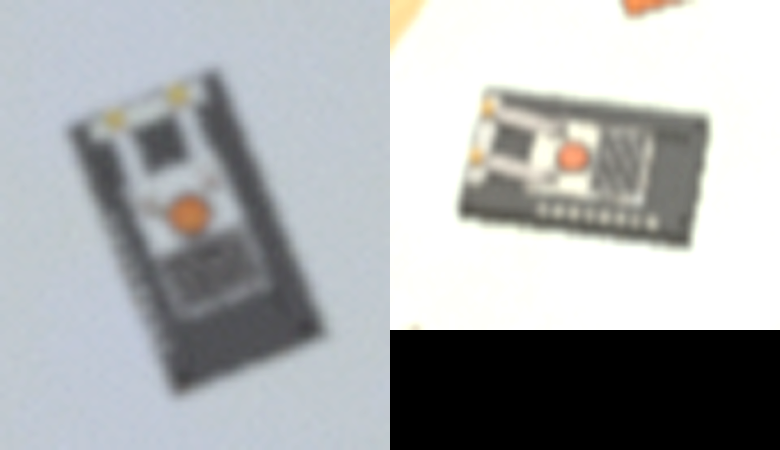

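Both clips now ride on the carrier, and the gap is at the rear. The coin sits about 9 mm ahead of the holder's centre, against 8 mm expected when home, so the carrier is home.

```bash
python3 -c "
from rig import robot
print(robot.finish_job())"
```

```text
the job is handed in; nothing more can be done
None
```

I slid the loose carrier about 21 mm under both clips until it stopped firmly against the end wall, let go without touching the coin, and handed the job in at about 13 s; pressing force briefly reached about 31 N at the clips.

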